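# Make up the mounting kit and the oil-immersion kit

### The job

Make up the two microscopy kits from the things set out beside the trays on the near part of the desk. The green tray is the mounting kit: put the red-capped sample vial and the clear box of cover glasses in it; the grey tray is the oil-immersion kit: put the yellow-capped vial, the small brown bottle of immersion oil and the objective in its black-footed canister in it. Set each thing down gently and upright (do not drop it or lay it over), right down in the recess cut for it, and leave the white-capped and blue-capped vials standing where they are in the rack.

Things in the scene. Friction and masses are not known exactly. Their poses are not given: they have to be found in the camera images.
- green_tray: green moulded kit tray, 72 mm (x) by 117 mm (y), small lips at its ends, blank card on its -x side. Fixed; origin at the centre of its underside, on the desk. Top 16 mm, rim 17 mm above the desk. Recesses in a row along its y axis (x = 0), 10 mm deep (floors 6 mm above the desk), about 8 mm of play all round: square, 54 x 54 mm, at y = -20.5 mm for the cover-glass box; round, 35 mm across, at y = +30 mm for the vial.
- grey_tray: grey moulded kit tray, 72 mm (x) by 165 mm (y), small lips at its ends. Fixed; origin at the centre of its underside, on the desk. Top 16 mm, rim 17 mm above the desk. Recesses in a row along its y axis (x = 0), 10 mm deep (floors 6 mm above the desk), about 8 mm of play all round: large round, 55 mm across, y = -44 mm, for the objective; round 41 mm, y = +10 mm, for the oil bottle; round 35 mm, y = +54 mm, for the vial.
- rack: blue vial rack, 44 mm (x) by 130 mm (y), 38 mm tall, fixed; origin at the centre of its underside. Base 4 mm thick; top grid at 32-37 mm with four openings along its y axis at y = -43, -14.5, 14.5, 43 mm, each 34 (x) by 24 mm (y), a vial in each, in any order. Vial tops 62 mm above the desk, 10 mm between caps: grip them across the rack (along its x), above the grid, and lift straight up by 50 mm or more. (Not the rack far back.)
- red_vial_mid (a point): clear sample vial with a ribbed red screw cap, 58 mm tall, body 18 mm, cap (top 12 mm) 19 mm across; at the start upright in one of the rack's openings, its foot 4 mm above the desk; it goes into the green tray. This point is its centre, half-way up (29 mm above its foot); z is its axis.
- yellow_vial_mid (a point): clear sample vial with a ribbed yellow screw cap, 58 mm tall, body 18 mm, cap (top 12 mm) 19 mm across; at the start upright in one of the rack's openings, its foot 4 mm above the desk; it goes into the grey tray. This point is its centre, half-way up (29 mm above its foot); z is its axis.
- white_vial_mid (a point): clear sample vial with a ribbed white screw cap, 58 mm tall, body 18 mm, cap (top 12 mm) 19 mm across; at the start upright in one of the rack's openings, its foot 4 mm above the desk; it stays there. This point is its centre, half-way up (29 mm above its foot); z is its axis.
- blue_vial_mid (a point): clear sample vial with a ribbed blue screw cap, 58 mm tall, body 18 mm, cap (top 12 mm) 19 mm across; at the start upright in one of the rack's openings, its foot 4 mm above the desk; it stays there. This point is its centre, half-way up (29 mm above its foot); z is its axis.
- cover_box_mid (a point): clear plastic box of cover glasses, open on top, 38 x 38 mm, 21 mm tall, some 16 g, standing on the desk. This point is its centre, half-way up (10.5 mm); x and y run along its sides, z up. In its recess it stands out 11 mm above the top of the tray, so grip its upper part, fingertips at least 12 mm above its underside.
- oil_mid (a point): small brown glass bottle of immersion oil with a black cap, standing on the desk, 56 mm tall; body 25 mm across up to 42 mm, cap 17.6 mm across above that. This point is on its axis, half-way up (28 mm). (Another such bottle stands far off at the back of the desk: not that one.)
- objective_mid (a point): microscope objective in its canister: black foot 38 mm across and 20 mm tall, clear cover 35.6 mm across above it with the white objective showing inside, 66 mm tall in all, standing on the desk. This point is on its axis, half-way up (33 mm). (Another one far off at the back of the desk is not meant.)
Not all that is in view belongs to the job. Several things look just like the part that bears oil_mid: the one meant starts nearest to the robot's base.

How it is judged:
By the outcome, as a careful person would: the job done as asked, in the order asked, and still so for the second after the job is handed in, with the robot touching nothing.
It also fails if it takes over 106 s, if anything falls off the work surface, if the arm or the gripper's body presses on something with over 40 N, if the wrist force passes 120 N, or if a joint passes its speed limit or range.

### The arm

A 6-joint arm with a two-finger parallel gripper is mounted at the origin on a cart in front of the work surface, level with it; the furniture and walls round the work are solid. World frame = base frame: x ahead of the robot, y to its left, z up, the work surface at z = 0. Lengths are in m, angles in rad, forces in N, time in s.
With the tool pointing down it reaches from about 0.425 to 1.125 m from the base axis. Payload 14.9 kg.
Tool frame: the origin (TCP) lies between the finger pads; the fingertips stand 14 mm ahead of it and the grasp point (between the pads) lies 5 mm behind it; x points along the fingers, y is the direction in which the jaws open and shut, and the axes are right-handed (so a half turn about x gives the same grasp; the last joint's range is limited). The gripper opens to 91 mm and grips with 3 to 60 N. Pads are 32 mm wide; open, the fingers measure 118 mm over their backs; the gripper's body (76 mm by 178 mm) begins 60 mm behind the grasp point.
Start: joints at [1.115, 0.379, 1.734, -0, 1.028, -0.033], TCP at [0.287, 0.638, 0.204] pointing down, gripper open.
Joint ranges: [-2.77, 2.77], [-0.74, 2.19], [0, 2.66], [-1.06, 4.2], [0.31, 2.87], [-3.08, 3.08]. Speed limits (rad/s): [1.89, 1.89, 2.39, 3.14, 3.14, 3.14].

### API

Orientations are given as a unit quaternion [w, x, y, z].
In Python, from plant import * gives the robot as it stands. The module is installed in compiled form; this text tells all that it offers.
- The arm moves only by the tool apply_moves, never from a script. Its argument "targets" is a list that holds one entry, the list of rows, each a list of 6 numbers: the shift along the tool's x, y, z in m, then the turn, a rotation vector about the tool's x, y, z in rad. In form: [[[tx, ty, tz, rx, ry, rz], ...]]. A call has 1 to 20 rows; each row is the pose to reach, as a shift and turn from the pose commanded when the call began, along the tool's axes at that moment; what a row does not reach only later rows make up. A row lasts 1/10 s, in which the tool goes at most 50 mm and 8.59 degrees, less where a joint would pass 70% of its speed; a pose out of reach is approached as far as the arm can. A call with a gripper value outside its range is refused whole. "grip" is the opening, from -1 (shut) to 1 (fully open), set as the call begins (left out, the last holds). The fingers move at their own pace and stop on an object; "newtons" is the grip in N (left out, the last holds). Time passes only in rows, so rows that repeat a pose let the fingers close. It gives the time, the measured TCP pose, the force and the opening at its end, in the units of the state.
- sense(): the state, without advancing time (a new reading comes with each control period).
- capture(name): name is "scene" or "top"; returns the picture (400x640x3 uint8, blue, green, red); there is no depth.
- camera_params(name): a dict with "vertical_fov" (degrees; the focal length in pixels is half the picture's height over the tangent of half this angle, whatever the lens; pixels are square), "cx", "cy" (the principal point, pixels), "rvec" (rotation vector, rad) and "tvec" (3), from world to camera coordinates, as OpenCV has them. Camera axes: x right, y down, z forward; pixel columns grow to the right and rows downward; lengths in m; the calibration is good to about 2 mm. A picture is of the moment at which its call begins. camera_params takes no time and is no camera call.
- job_done(): hands the job in, once; it reports no verdict.
The state is a dict: "clock": time; "joints": joint angles; "joint_velocities": joint speeds; "effort": joint torques, N m; "tcp_pos": TCP position; "eef_rot": TCP orientation; "wrist_force": force on the tool from outside, world axes, zero at the start; "ft_torque": the same for the moment, N m; "width": finger opening in m.
Only numpy, scipy, OpenCV 4.12 (cv2) and the standard library are available. Lean on these libraries where they do the work, as an engineer would, in place of code of your own. Each camera call takes 0.05 s, during which the arm holds its last target. There are 200 camera calls.

## Working session

There is one attempt and no reset: what is moved stays moved. The work goes in short steps, Python scripts to look and compute and a tool call to move; the robot and the scene stay as the last step left them, time stands still between calls to the robot, and variables do not carry over. Pictures are saved under pics/ and viewed, about 12 in all and at most 16, crops included, and the job is handed in when it is done.

Besides the shell and the picture viewer there is one more tool, called after ">>>" in YAML: its name, and indented under it one key for each argument. apply_moves: Moves the arm, as the interface text tells. Its arguments: {"type":"object","properties":{"targets":{"type":"array","items":{"type":"array","items":{"type":"array","items":{"type":"number"}}}},"grip":{"type":"number"},"newtons":{"type":"number"}},"required":["targets"]}

```bash
mkdir -p pics; ls
python3 - <<'E'
from plant import *
import cv2
s=sense();print(s)
for n in("scene","top"):
    print(n,camera_params(n)); cv2.imwrite(f"pics/{n}0.png",capture(n))
E
```

```text
pics
{'clock': 0.0, 'joints': array([ 1.11469383e+00,  3.79412800e-01,  1.73476004e+00, -3.45371611e-05,
        1.02848436e+00, -3.33149264e-02]), 'joint_velocities': array([-0.00019433, -0.00255549,  0.00094102, -0.00133808,  0.00020978,
        0.00058873]), 'effort': array([-5.90193988e-03, -7.63734484e+01, -4.34344268e+01,  6.48921425e-02,
        4.25378408e-02, -6.09570225e-05]), 'tcp_pos': array([0.28706233, 0.63800184, 0.20349557]), 'eef_rot': array([ 0.69128636,  0.14799329,  0.69144844, -0.14872867]), 'wrist_force': array([0.92069469, 0.28572839, 0.24027557]), 'ft_torque': array([ 0.02433387, -0.07205919,  0.00042539]), 'width': 0.09113511015623717}
scene {'vertical_fov': 45.844090658773524, 'cx': 314.85274155358894, 'cy': 204.1663844059463, 'rvec': array([ 1.17353699, -2.39360503,  0.95047437]), 'tvec': array([0.04535477, 0.4832831 , 0.48794746])}
top {'vertical_fov': 44.17864803963541, 'cx': 314.6184559225417, 'cy': 203.44027693055446, 'rvec': array([ 2.13197045, -2.1878698 ,  0.11308147]), 'tvec': array([-0.33768599,  0.49553095,  0.85219359])}
```

View pics/scene0.png

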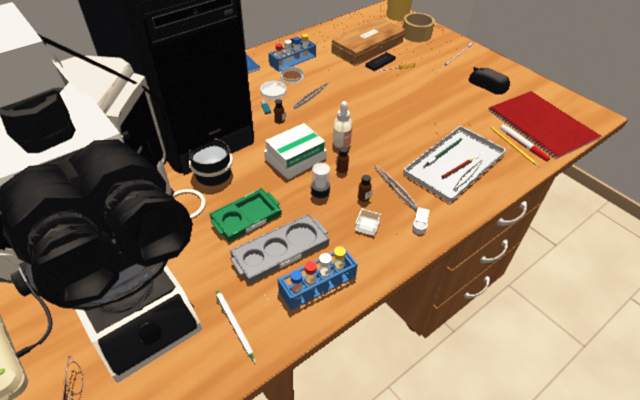

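View pics/top0.png

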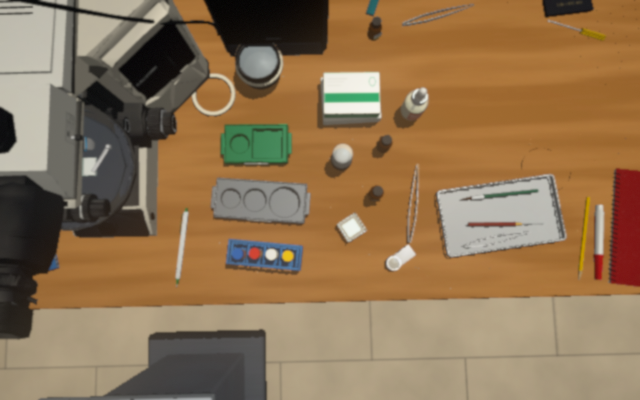

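```bash
cat > h.py <<'E'
from plant import *
import cv2, numpy as np
from scipy.spatial.transform import Rotation as R
def cam(n):
    p=camera_params(n); f=200/np.tan(np.radians(p["vertical_fov"]/2))
    K=np.array([[f,0,p["cx"]],[0,f,p["cy"]],[0,0,1]]); return K,R.from_rotvec(p["rvec"]).as_matrix(),np.array(p["tvec"])
def proj(n,X):
    K,r,t=cam(n); q=(np.atleast_2d(X)@r.T+t)@K.T; return q[:,:2]/q[:,2:]
def back(n,u,v,z):
    K,r,t=cam(n); d=r.T@np.linalg.inv(K)@[u,v,1]; c=-r.T@t; return c+d*(z-c[2])/d[2]
def crop(n,x0,y0,x1,y1,s,name,img=None):
    im=capture(n) if img is None else img
    cv2.imwrite(f"pics/{name}.png",cv2.resize(im[y0:y1,x0:x1],None,fx=s,fy=s,interpolation=cv2.INTER_CUBIC))
E
python3 - <<'E'
from h import *
for n in("scene","top"):
    K,r,t=cam(n);print(n,-r.T@t,K[0,0])
print(proj("top",[[0.287,.638,.204],[0,0,0],[.5,0,0],[.5,.3,0],[.6,.2,0]]))
for a in [(255,144),(260,201),(264,256),(351,228,),(376,192),(385,144),(342,156)]:print(a,back("top",*a,0.02))
im=cv2.imread("pics/top0.png");crop("top",200,110,430,280,3.4,"topc",im)
im=cv2.imread("pics/scene0.png");crop("scene",200,150,390,310,4,"scenec",im)
E
```

```text
scene [0.04995933 0.02953626 0.68581631] 472.95855761273543
top [ 0.38822005 -0.35576694  0.89918394] 492.80400806587625
[[-393.15497164  350.33658704]
 [ 119.34239305  489.99446259]
 [ 124.50255763  202.81086772]
 [ -37.51120593  207.07155721]
 [  18.69121005  152.4515636 ]]
(255, 144) [ 0.59915532 -0.2445238   0.02      ]
(260, 201) [ 0.49433949 -0.25228464  0.02      ]
(264, 256) [ 0.39581514 -0.2581173   0.02      ]
(351, 228) [ 0.44153969 -0.41412914  0.02      ]
(376, 192) [ 0.50511494 -0.46121472  0.02      ]
(385, 144) [ 0.59264957 -0.48100818  0.02      ]
(342, 156) [ 0.57260065 -0.402212    0.02      ]
```

View pics/topc.png

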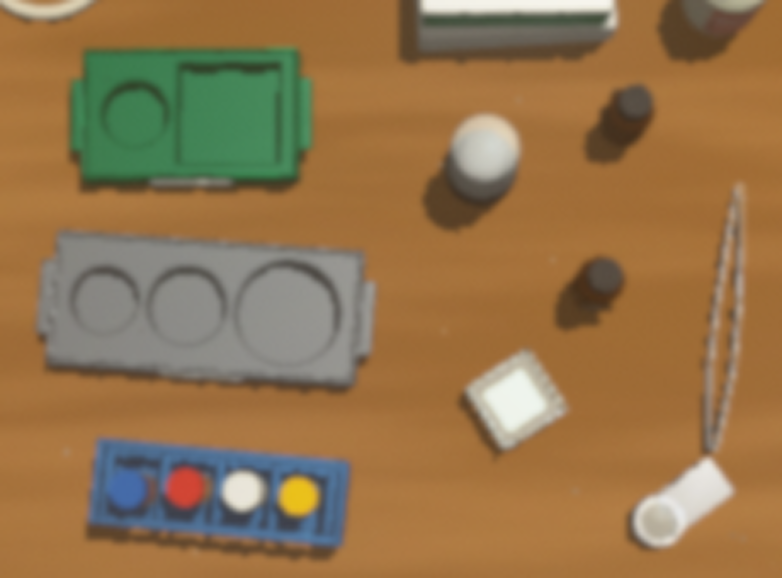

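View pics/scenec.png

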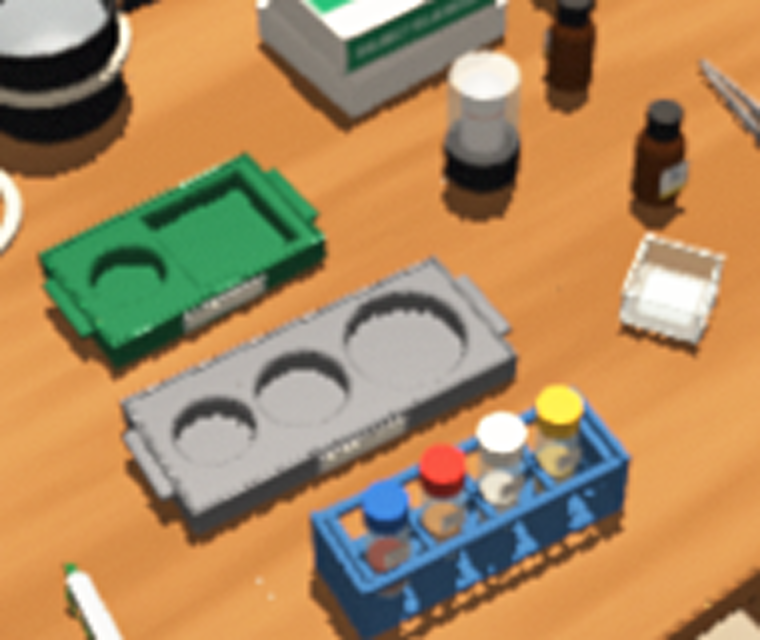

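Run:
```python
from h import *
T=lambda u,v:((u+.5)/3.4-.5+200,(v+.5)/3.4-.5+110)
S=lambda u,v:((u+.5)/4-.5+200,(v+.5)/4-.5+150)
L=dict(blue=(.062,(128,487),(386,500)),red=(.062,(185,487),(443,464)),white=(.062,(242,491),(501,432)),yellow=(.062,(298,496),(559,404)),
obj=(.066,(486,146),(485,70)),oil=(.056,(604,273),(664,111)),g1=(.016,(105,300),(216,428)),g2=(.016,(187,305),(303,385)),g3=(.016,(288,313),(405,333)),
r1=(.016,(135,114),(130,271)),
bT=(.021,(527,350),(652,236)),bR=(.021,(567,408),(724,256)),bB=(.021,(503,452),(700,346)),bL=(.021,(464,396),(622,306)))
P={}
for k,(z,a,b) in L.items():
    A=back("top",*T(*a),z)[:2];B=back("scene",*S(*b),z)[:2];P[k]=A
    print(k,A.round(4),B.round(4),((A-B)*1e3).round(1))
for a in [(84,50),(298,48),(298,178),(82,180),(178,65),(282,65),(282,166),(178,166)]: print("green",a,back("top",*T(*a),.016)[:2].round(4))
for a in [(60,233),(364,253),(352,384),(46,368)]: print("grey",a,back("top",*T(*a),.016)[:2].round(4))
for a in [(98,440),(349,461),(340,545),(92,525)]: print("rack",a,back("top",*T(*a),.038)[:2].round(4))
```

```text
blue [ 0.4019 -0.2176] [ 0.4006 -0.2174] [ 1.2 -0.3]
red [ 0.4011 -0.246 ] [ 0.4006 -0.2458] [ 0.5 -0.2]
white [ 0.3984 -0.2744] [ 0.3988 -0.2743] [-0.4 -0.1]
yellow [ 0.3952 -0.3022] [ 0.3954 -0.3023] [-0.1  0.1]
obj [ 0.5689 -0.401 ] [ 0.5696 -0.402 ] [-0.7  1. ]
oil [ 0.5039 -0.4593] [ 0.5031 -0.4594] [0.8 0.1]
g1 [ 0.5019 -0.1985] [ 0.5022 -0.1991] [-0.3  0.6]
g2 [ 0.4981 -0.2422] [ 0.4986 -0.2429] [-0.5  0.7]
g3 [ 0.4924 -0.2958] [ 0.4949 -0.297 ] [-2.6  1.2]
r1 [ 0.6024 -0.2154] [ 0.6037 -0.2171] [-1.2  1.7]
bT [ 0.4689 -0.4215] [ 0.4679 -0.424 ] [1.  2.5]
bR [ 0.4378 -0.4414] [ 0.4376 -0.4425] [0.2 1.1]
bB [ 0.4157 -0.4071] [ 0.4043 -0.396 ] [ 11.4 -11.1]
bL [ 0.4455 -0.3877] [ 0.4437 -0.3836] [ 1.8 -4. ]
green (84, 50) [ 0.6385 -0.188 ]
green (298, 48) [ 0.6364 -0.3039]
green (298, 178) [ 0.565  -0.3025]
green (82, 180) [ 0.5671 -0.1866]
green (178, 65) [ 0.6288 -0.2388]
green (282, 65) [ 0.6273 -0.295 ]
green (282, 166) [ 0.5718 -0.294 ]
green (178, 166) [ 0.5733 -0.2382]
grey (60, 233) [ 0.5386 -0.1747]
grey (364, 253) [ 0.5235 -0.3369]
grey (352, 384) [ 0.4537 -0.3289]
grey (46, 368) [ 0.4664 -0.167 ]
rack (98, 440) [ 0.4267 -0.1984]
rack (349, 461) [ 0.4126 -0.3271]
rack (340, 545) [ 0.3701 -0.3216]
rack (92, 525) [ 0.3834 -0.1951]
```

Run:
```python
from h import *
a=cv2.imread("pics/scene0.png")[0:390,0:270];b=cv2.imread("pics/top0.png")[0:390,0:250]
cv2.imwrite("pics/mic.png",cv2.resize(np.hstack([a,b]),None,fx=1.53,fy=1.53,interpolation=cv2.INTER_CUBIC))
```

```text
(no output)
```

View pics/mic.png

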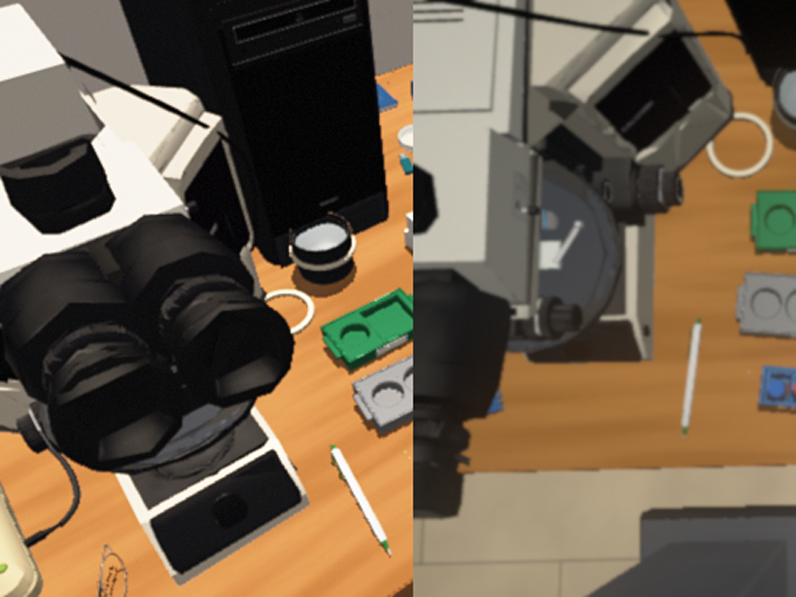

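Run:
```python
from h import *
def tri(a,b):
    M=[];
    for n,(u,v) in(("scene",a),("top",b)):
        K,r,t=cam(n);Pm=K@np.c_[r,t];M+= [u*Pm[2]-Pm[0],v*Pm[2]-Pm[1]]
    X=np.linalg.svd(np.array(M))[2][-1];X=X[:3]/X[3]
    print(X.round(3),(proj("scene",X)-a).round(1),(proj("top",X)-b).round(1))
tri((191,225),(34,314))   # right eyepiece edge
tri((165,235),(18,327))
tri((121,135),(60,175))   # head front right
tri((66,85),(75,85))
tri((137,82),(150,20)) # panel corner
tri((140,60),(165,22))
print("top left-limits y at row 200:",[ (z,back("top",0,200,z)[1].round(3)) for z in(.2,.3,.4,.5)])
for z in (0,.3,.5,.7): print(z,back("scene",30,5,z).round(3),back("scene",75,90,z).round(3),back("top",150,333,z).round(3),back("top",265,333,z).round(3))
s=sense();print(R.from_quat(s['eef_rot'],scalar_first=True).as_matrix().round(3))
```

```text
[ 0.334 -0.052  0.364] [[-5.1 -1.5]] [[3.  2.6]]
[ 0.327 -0.033  0.369] [[3.6 1. ]] [[-2.2 -1.7]]
[ 0.493 -0.062  0.356] [[6. 2.]] [[-4.6 -3.2]]
[ 0.607 -0.059  0.355] [[20.6  6.2]] [[-18.6 -10.8]]
[ 0.703 -0.144  0.287] [[-1.6 -0.6]] [[1.4 1. ]]
[ 0.691 -0.165  0.318] [[6.3 2. ]] [[-5.9 -4.1]]
top left-limits y at row 200: [(0.2, np.float64(0.1)), (0.3, np.float64(0.035)), (0.4, np.float64(-0.03)), (0.5, np.float64(-0.095))]
0 [ 1.789 -0.183  0.   ] [ 1.226 -0.132  0.   ] [ 0.264 -0.05   0.   ] [ 0.259 -0.256  0.   ]
0.3 [ 1.028 -0.09   0.3  ] [ 0.712 -0.061  0.3  ] [ 0.306 -0.152  0.3  ] [ 0.302 -0.289  0.3  ]
0.5 [ 0.521 -0.028  0.5  ] [ 0.369 -0.014  0.5  ] [ 0.333 -0.22   0.5  ] [ 0.331 -0.311  0.5  ]
0.7 [0.014 0.034 0.7  ] [0.026 0.033 0.7  ] [ 0.361 -0.288  0.7  ] [ 0.36  -0.334  0.7  ]
[[-0.     0.41   0.912]
 [-0.001  0.912 -0.41 ]
 [-1.    -0.001 -0.   ]]
```

```bash
cat >> h.py <<'E'
def tri(a,b):
    M=[];
    for n,(u,v) in(("scene",a),("top",b)):
        K,r,t=cam(n);Pm=K@np.c_[r,t];M+= [u*Pm[2]-Pm[0],v*Pm[2]-Pm[1]]
    X=np.linalg.svd(np.array(M))[2][-1];X=X[:3]/X[3]
    print(X.round(3),(proj("scene",X)-a).round(1),(proj("top",X)-b).round(1))
def down(psi):  # tool x down, jaw dir at psi (rad)
    y=np.array([np.cos(psi),np.sin(psi),0]);x=np.array([0,0,-1.]);return np.c_[x,y,np.cross(x,y)]
def rel(p,deg):
    "shift/turn from present pose to p, jaws at deg"
    s=sense();r=R.from_quat(s['eef_rot'],scalar_first=True).as_matrix();T=down(np.radians(deg))
    print(np.r_[r.T@(np.array(p)-s['tcp_pos']),R.from_matrix(r.T@T).as_rotvec()].round(4).tolist())
def st():
    s=sense();r=R.from_quat(s['eef_rot'],scalar_first=True).as_matrix()
    print(round(s['clock'],2),s['tcp_pos'].round(4),'jaw',np.degrees(np.arctan2(r[1,1],r[0,1])).round(1),'down',(-r[2,0]).round(4),s['joints'].round(2),s['wrist_force'].round(1),round(s['width'],4))
E
python3 - <<'E'
from h import *
tri((163,157),(207,69));tri((140.5,78),(178,6));tri((165,160),(207,75));tri((142,85),(178,6))
st();rel((.287,.638,.56),65.8);rel((.6,.2,.6),-5.5);rel((.6,.2,.6),174.5)
E
```

```text
[ 0.715 -0.167  0.11 ] [[7.3 2. ]] [[-6.1 -4.6]]
[ 0.739 -0.168  0.263] [[3.5 1.2]] [[-3.2 -2.3]]
[ 0.705 -0.167  0.11 ] [[7.6 2. ]] [[-6.3 -4.7]]
[ 0.745 -0.166  0.249] [[1.6 0.6]] [[-1.5 -1.1]]
0.1 [0.2871 0.638  0.2036] jaw 65.8 down 1.0 [ 1.11  0.38  1.73 -0.    1.03 -0.03] [ 0.1 -0.1  0.5] 0.0911
[-0.3564, -0.0004, -0.0001, -0.0005, -0.0, 0.0009]
[-0.3962, -0.2714, 0.4651, 1.2439, 0.0005, 0.0008]
[-0.3962, -0.2714, 0.4651, -1.8977, -0.0009, 0.0006]
```

>>> apply_moves:
  targets:
    - [[-0.05,0,0,0,0,0],[-0.1,0,0,0,0,0],[-0.15,0,0,0,0,0],[-0.2,0,0,0,0,0],[-0.25,0,0,0,0,0],[-0.3,0,0,0,0,0],[-0.35,0,0,0,0,0],[-0.38,0,0,0,0,0],[-0.38,0,0,0,0,0]]

```text
clock: 1.0
tcp_pos: [0.2874, 0.6389, 0.5893]
eef_rot: [0.692, 0.151, 0.691, -0.146]
wrist_force: [0.5, 0.7, -0.4]
width: 0.0911
```

>>> apply_moves:
  targets:
    - [[-0.01,-0.05,0.08,0.2,0,0],[-0.01,-0.1,0.16,0.4,0,0],[-0.01,-0.15,0.24,0.6,0,0],[-0.01,-0.2,0.32,0.8,0,0],[-0.01,-0.26,0.41,1.0,0,0],[-0.01,-0.31,0.5,1.24,0,0],[-0.01,-0.31,0.5,1.24,0,0],[-0.01,-0.31,0.5,1.24,0,0],[-0.01,-0.31,0.5,1.24,0,0],[-0.01,-0.31,0.5,1.24,0,0],[-0.01,-0.31,0.5,1.24,0,0],[-0.01,-0.31,0.5,1.24,0,0],[-0.01,-0.31,0.5,1.24,0,0],[-0.01,-0.31,0.5,1.24,0,0]]

```text
clock: 2.4
tcp_pos: [0.6161, 0.15, 0.5928]
eef_rot: [-0.476, -0.522, -0.476, 0.523]
wrist_force: [-0.4, 0.3, 0.2]
width: 0.0912
```

Run:
```python
from h import *
st();rel((.6,-.2,.6),-5.5);rel((.45,-.27,.6),-5.5);rel((.401,-.246,.16),-5.5)
```

```text
2.4 [0.6161 0.15   0.5928] jaw -5.4 down 1.0 [0.2  0.05 1.44 0.   1.65 0.3 ] [-0.4  0.3  0.2] 0.0912
[-0.0071, 0.0166, 0.35, 0.0025, 0.0004, 0.0017]
[-0.0068, -0.1262, 0.4337, 0.0025, 0.0004, 0.0017]
[0.4333, -0.1765, 0.4142, 0.0025, 0.0004, 0.0017]
```

>>> apply_moves:
  targets:
    - [[0,0,0.12,0,0,0],[0,0,0.35,0,0,0],[0,0,0.35,0,0,0],[0,0,0.35,0,0,0],[0,0,0.35,0,0,0],[0,-0.02,0.35,0,0,0],[0,-0.05,0.36,0,0,0],[0,-0.09,0.38,0,0,0],[0.03,-0.12,0.4,0,0,0],[0.06,-0.15,0.42,0,0,0],[0.1,-0.18,0.42,0,0,0],[0.15,-0.18,0.415,0,0,0],[0.2,-0.18,0.415,0,0,0],[0.24,-0.177,0.414,0,0,0],[0.28,-0.177,0.414,0,0,0],[0.32,-0.177,0.414,0,0,0],[0.36,-0.177,0.414,0,0,0],[0.4,-0.177,0.414,0,0,0],[0.43,-0.177,0.414,0,0,0],[0.43,-0.177,0.414,0,0,0]]

```text
clock: 4.4
tcp_pos: [0.3998, -0.243, 0.1608]
eef_rot: [-0.475, -0.522, -0.479, 0.523]
wrist_force: [-0.2, -0.2, 2.3]
width: 0.0914
```

Run:
```python
from h import *
st();rel((.401,-.246,.057),-5.5)
crop("scene",200,150,400,310,4,"s2")
```

```text
4.4 [ 0.3998 -0.243   0.1608] jaw -5.2 down 1.0 [-0.6   0.07  2.21  0.    0.86 -0.51] [-0.2 -0.2  2.3] 0.0914
[0.1038, 0.002, 0.0032, 0.0054, -0.0031, 0.0055]
```

View pics/s2.png

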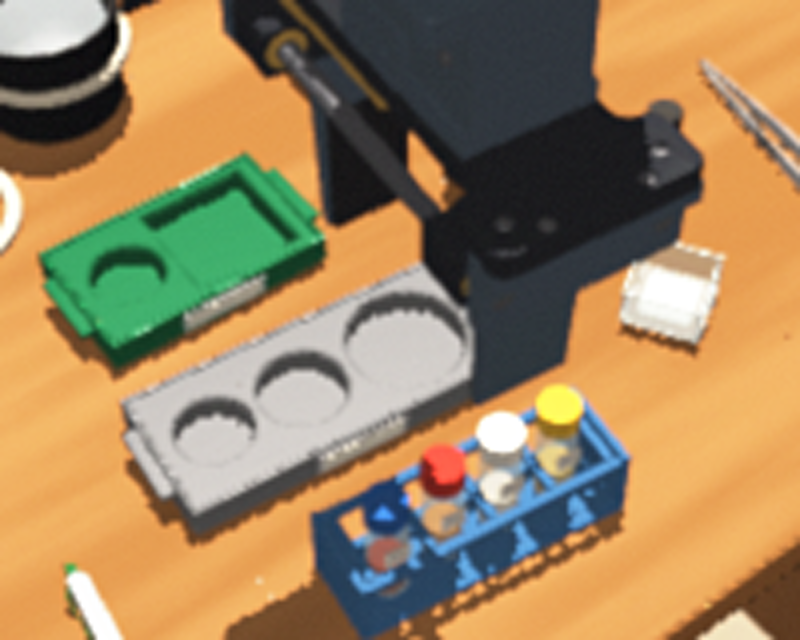

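>>> apply_moves:
  targets:
    - [[0.04,0.002,0.003,0,0,0],[0.07,0.002,0.003,0,0,0],[0.09,0.002,0.003,0,0,0],[0.1,0.002,0.003,0,0,0],[0.104,0.002,0.003,0,0,0],[0.104,0.002,0.003,0,0,0],[0.104,0.002,0.003,0,0,0]]

```text
clock: 5.15
tcp_pos: [0.4042, -0.2491, 0.0614]
eef_rot: [0.477, 0.523, 0.476, -0.522]
wrist_force: [0.8, -0.5, -0.4]
width: 0.0914
```

>>> apply_moves:
  targets:
    - [[0,0,0,0,0,0],[0,0,0,0,0,0],[0,0,0,0,0,0],[0,0,0,0,0,0],[0,0,0,0,0,0],[0,0,0,0,0,0],[0,0,0,0,0,0],[0,0,0,0,0,0]]
  grip: -1
  newtons: 12

```text
clock: 5.95
tcp_pos: [0.4034, -0.2486, 0.0601]
eef_rot: [-0.476, -0.522, -0.476, 0.522]
wrist_force: [-0.3, -0.7, -0.1]
width: 0.0299
```

Run:
```python
from h import *
st()
```

```text
5.95 [ 0.4034 -0.2486  0.0601] jaw -5.3 down 1.0 [-0.6   0.27  2.23  0.    0.64 -0.51] [-0.3 -0.7 -0.1] 0.0299
```

>>> apply_moves:
  targets:
    - [[0.002,-0.002,-0.002,0,0,0],[0.002,-0.002,-0.002,0,0,0],[0.002,-0.002,-0.002,0,0,0],[0.002,-0.002,-0.002,0,0,0],[0.002,-0.002,-0.002,0,0,0],[0.002,-0.002,-0.002,0,0,0]]

```text
clock: 6.55
tcp_pos: [0.4017, -0.2465, 0.0582]
eef_rot: [0.477, 0.522, 0.476, -0.522]
wrist_force: [0.7, 0.9, -0.3]
width: 0.0004
```

Run:
```python
from h import *
st()
```

```text
6.55 [ 0.4017 -0.2465  0.0582] jaw -5.3 down 1.0 [-0.6   0.27  2.24 -0.    0.63 -0.51] [ 0.7  0.9 -0.3] 0.0004
```

Run:
```python
from h import *
a=capture("scene")[170:310,230:370];b=capture("top")[180:320,210:350]
cv2.imwrite("pics/m3.png",cv2.resize(np.hstack([a,b]),None,fx=2.85,fy=2.85,interpolation=cv2.INTER_CUBIC))
for n in("scene","top"):print(proj(n,[[.4017,-.2465,.0582],[.401,-.246,.062]]).round(1))
```

```text
[[310.3 266.4]
 [310.3 265.4]]
[[254.6 252.6]
 [254.  253. ]]
```

View pics/m3.png

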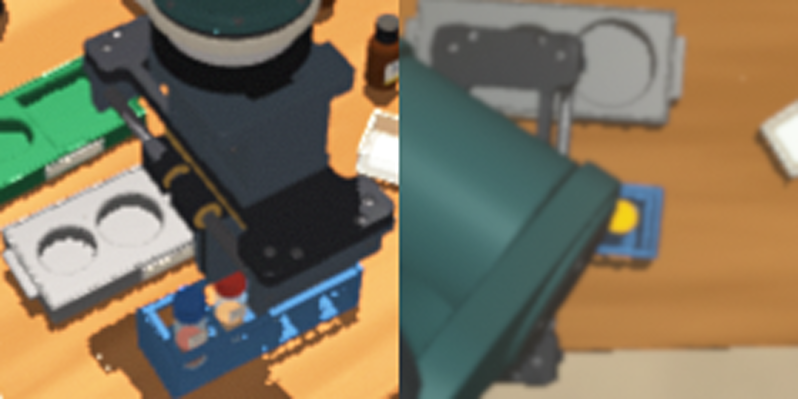

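Run:
```python
from h import *
crop("scene",270,215,350,285,9,"m4")
for z in (.03,.044,.062,.08,.1):print(z,proj("scene",[[.4017,-.2465,z]]).round(1))
```

```text
0.03 [[310.2 276.3]]
0.044 [[310.2 271.4]]
0.062 [[310.3 265. ]]
0.08 [[310.4 258.3]]
0.1 [[310.4 250.6]]
```

View pics/m4.png

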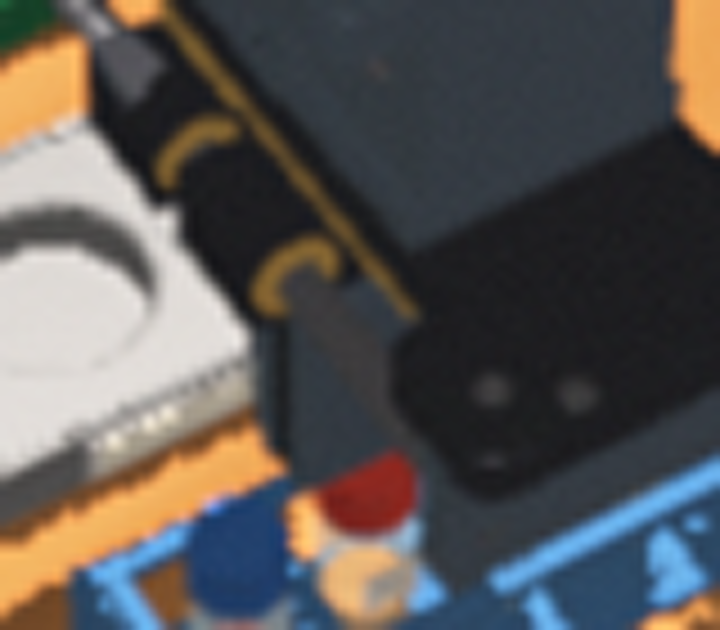

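Run:
```python
from h import *
for p in [(.355,-.239),(.445,-.247),(.404,-.288),(.396,-.198),(.4,-.243)]:
    print(p,proj("scene",[[*p,.147],[*p,.215]]).round(0).tolist())
```

```text
(0.355, -0.239) [[327.0, 254.0], [328.0, 223.0]]
(0.445, -0.247) [[294.0, 214.0], [293.0, 182.0]]
(0.404, -0.288) [[331.0, 217.0], [333.0, 186.0]]
(0.396, -0.198) [[286.0, 250.0], [285.0, 218.0]]
(0.4, -0.243) [[309.0, 233.0], [310.0, 201.0]]
```

Run:
```python
from h import *
Rt=down(np.radians(-5.3));c=np.array([.4017,-.2465,.0582])
for nm,y,zz in [("near",-.089,.038),("near",-.089,-.038),("far",.089,.038),("far",.089,-.038)]:
    P=c+Rt@np.array([[-.055,y,zz],[-.12,y,zz]]).T.T@Rt.T if 0 else np.array([c+Rt@np.array([h,y,zz]) for h in(-.055,-.12)])
    print(nm,P.round(3).tolist(),proj("scene",P).round(0).tolist())
cv2.imwrite("pics/m5.png",cv2.resize(capture("scene")[130:310,220:400],None,fx=3.3,fy=3.3,interpolation=cv2.INTER_CUBIC))
```

```text
near [[0.31, -0.276, 0.113], [0.31, -0.276, 0.178]] [[365.0, 275.0], [370.0, 248.0]]
near [[0.317, -0.2, 0.113], [0.317, -0.2, 0.178]] [[322.0, 300.0], [323.0, 273.0]]
far [[0.487, -0.293, 0.113], [0.487, -0.293, 0.178]] [[301.0, 200.0], [301.0, 171.0]]
far [[0.494, -0.217, 0.113], [0.494, -0.217, 0.178]] [[261.0, 218.0], [258.0, 190.0]]
```

View pics/m5.png

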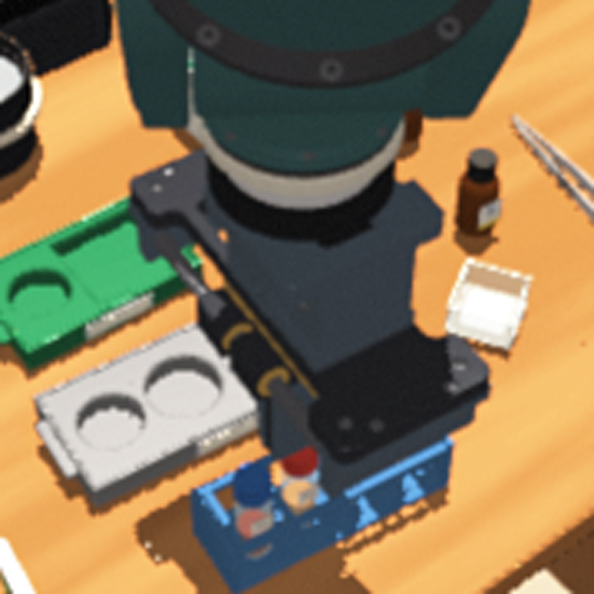

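>>> apply_moves:
  targets:
    - [[0,0,0,0,0,0],[0,0,0,0,0,0],[0,0,0,0,0,0],[0,0,0,0,0,0],[0,0,0,0,0,0],[0.005,0,0,0,0,0],[0.01,0,0,0,0,0],[0.015,0,0,0,0,0],[0.015,0,0,0,0,0]]
  grip: 0

```text
clock: 7.65
tcp_pos: [0.4012, -0.2462, 0.0423]
eef_rot: [-0.476, -0.522, -0.477, 0.523]
wrist_force: [-0.2, 0.1, -0.2]
width: 0.0455
```

>>> apply_moves:
  targets:
    - [[0,0,0,0,0,0],[0,0,0,0,0,0],[0,0,0,0,0,0],[0,0,0,0,0,0],[0,0,0,0,0,0],[0,0,0,0,0,0],[0,0,0,0,0,0]]
  grip: -1
  newtons: 10

```text
clock: 8.35
tcp_pos: [0.4017, -0.2465, 0.0432]
eef_rot: [0.477, 0.522, 0.476, -0.522]
wrist_force: [0.8, 0.3, 0.2]
width: 0.0184
```

>>> apply_moves:
  targets:
    - [[-0.005,0,0,0,0,0],[-0.015,0,0,0,0,0],[-0.03,0,0,0,0,0],[-0.05,0,0,0,0,0],[-0.07,0,0,0,0,0],[-0.085,0,0,0,0,0],[-0.09,0,0,0,0,0],[-0.09,0,0,0,0,0],[-0.09,0,0,0,0,0]]

```text
clock: 9.25
tcp_pos: [0.4014, -0.2463, 0.1328]
eef_rot: [-0.476, -0.522, -0.477, 0.523]
wrist_force: [0.1, -0.0, -0.5]
width: 0.0185
```

Run:
```python
from h import *
st();rel((.602,-.2155,.133),-25)
```

```text
9.25 [ 0.4014 -0.2463  0.1328] jaw -5.3 down 1.0 [-0.6   0.13  2.22 -0.    0.79 -0.51] [ 0.1 -0.  -0.5] 0.0185
[-0.0003, 0.197, -0.0491, 0.3443, -0.0001, 0.0004]
```

>>> apply_moves:
  targets:
    - [[0,0.01,-0.003,0.02,0,0],[0,0.03,-0.008,0.06,0,0],[0,0.06,-0.015,0.11,0,0],[0,0.09,-0.023,0.16,0,0],[0,0.12,-0.03,0.21,0,0],[0,0.15,-0.038,0.26,0,0],[0,0.175,-0.044,0.3,0,0],[0,0.19,-0.048,0.33,0,0],[0,0.197,-0.049,0.344,0,0],[0,0.197,-0.049,0.344,0,0],[0.02,0.197,-0.049,0.344,0,0],[0.04,0.197,-0.049,0.344,0,0],[0.055,0.197,-0.049,0.344,0,0],[0.06,0.197,-0.049,0.344,0,0],[0.06,0.197,-0.049,0.344,0,0]]

```text
clock: 10.75
tcp_pos: [0.6016, -0.2158, 0.0725]
eef_rot: [-0.38, -0.596, -0.38, 0.597]
wrist_force: [-0.4, 0.1, 0.6]
width: 0.0184
```

Run:
```python
from h import *
st();rel((.602,-.2155,.0455),-25)
cv2.imwrite("pics/m6.png",cv2.resize(capture("scene")[150:300,190:390],None,fx=4,fy=4,interpolation=cv2.INTER_CUBIC))
print(proj("scene",[(.602,-.2155,.006+.027),(.602,-.2155,.016),(.602,-.2155,.033+.06)]))
```

```text
10.75 [ 0.6016 -0.2158  0.0725] jaw -25.0 down 1.0 [-0.38  0.46  1.9  -0.    0.78  0.06] [-0.4  0.1  0.6] 0.0184
[0.027, 0.0003, -0.0004, 0.0003, 0.0001, 0.0013]
[[230.82208565 212.23201643]
 [231.88454434 218.28937003]
 [226.81816442 189.40461915]]
```

View pics/m6.png

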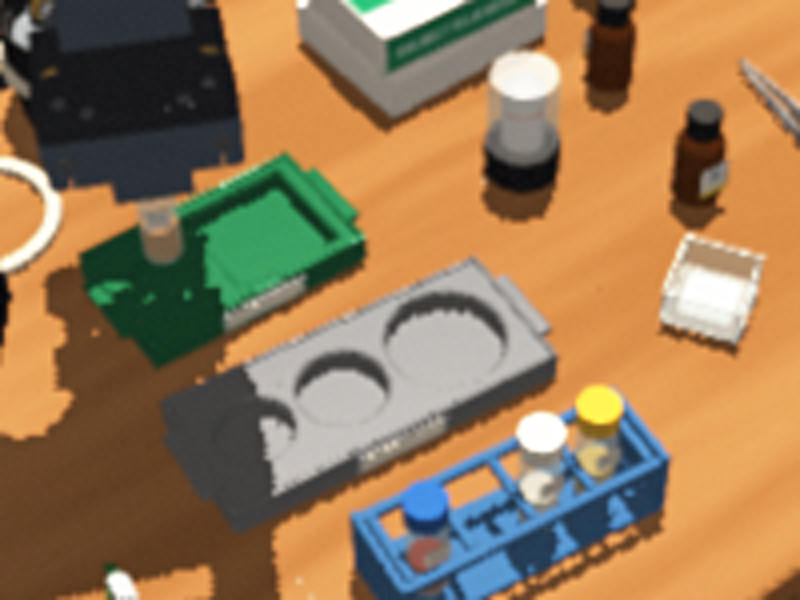

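>>> apply_moves:
  targets:
    - [[0.01,0,0,0,0,0],[0.018,0,0,0,0,0],[0.023,0,0,0,0,0],[0.025,0,0,0,0,0],[0.026,0,0,0,0,0],[0.027,0,0,0,0,0],[0.0275,0,0,0,0,0],[0.0275,0,0,0,0,0],[0.0275,0,0,0,0,0]]

```text
clock: 11.7
tcp_pos: [0.6024, -0.2158, 0.0458]
eef_rot: [0.38, 0.596, 0.38, -0.596]
wrist_force: [-0.2, -0.0, -0.3]
width: 0.0184
```

>>> apply_moves:
  targets:
    - [[0.0005,0,0,0,0,0],[0.001,0,0,0,0,0],[0.001,0,0,0,0,0],[0.001,0,0,0,0,0]]

```text
clock: 12.1
tcp_pos: [0.6026, -0.2159, 0.0451]
eef_rot: [0.38, 0.596, 0.38, -0.596]
wrist_force: [-0.3, 0.8, 5.3]
width: 0.0184
```

>>> apply_moves:
  targets:
    - [[-0.0005,0,0,0,0,0],[-0.0005,0,0,0,0,0],[-0.0005,0,0,0,0,0],[-0.0005,0,0,0,0,0],[-0.0005,0,0,0,0,0],[-0.02,0,0,0,0,0],[-0.05,0,0,0,0,0],[-0.09,0,0,0,0,0],[-0.11,0,0,0,0,0],[-0.11,0,0,0,0,0],[-0.11,0,0,0,0,0]]
  grip: 0.2

```text
clock: 13.2
tcp_pos: [0.6022, -0.2157, 0.1544]
eef_rot: [0.38, 0.596, 0.38, -0.596]
wrist_force: [0.2, 0.7, -0.8]
width: 0.0548
```

Run:
```python
from h import *
st();rel((.442,-.4144,.155),33);rel((.442,-.4144,.155),-57)
```

```text
13.2 [ 0.6022 -0.2157  0.1544] jaw -25.0 down 1.0 [-0.38  0.35  1.88 -0.    0.91  0.06] [ 0.2  0.7 -0.8] 0.0548
[-0.0006, -0.0613, 0.2477, -1.0119, 0.0001, -0.0002]
[-0.0006, -0.0613, 0.2477, 0.5588, -0.0001, -0.0002]
```

>>> apply_moves:
  targets:
    - [[0,-0.01,0.04,-0.14,0,0],[0,-0.02,0.09,-0.28,0,0],[0,-0.03,0.135,-0.42,0,0],[0,-0.045,0.18,-0.56,0,0],[0,-0.055,0.22,-0.7,0,0],[0,-0.061,0.248,-0.84,0,0],[0.02,-0.061,0.248,-0.98,0,0],[0.06,-0.061,0.248,-1.012,0,0],[0.1,-0.061,0.248,-1.012,0,0],[0.12,-0.061,0.248,-1.012,0,0],[0.13,-0.061,0.248,-1.012,0,0],[0.135,-0.061,0.248,-1.012,0,0],[0.135,-0.061,0.248,-1.012,0,0],[0.135,-0.061,0.248,-1.012,0,0]]
  grip: 0.4

```text
clock: 14.6
tcp_pos: [0.4427, -0.4152, 0.0205]
eef_rot: [0.622, 0.337, 0.621, -0.337]
wrist_force: [0.4, -1.1, -0.1]
width: 0.0636
```

Run:
```python
from h import *
st();rel((.442,-.4144,.012),33)
b=capture("scene");cv2.imwrite("pics/m7.png",cv2.resize(b[150:270,180:400],None,fx=3.6,fy=3.6,interpolation=cv2.INTER_CUBIC))
```

```text
14.6 [ 0.4427 -0.4152  0.0205] jaw 33.0 down 1.0 [-0.79  0.51  1.97 -0.    0.66 -1.37] [ 0.4 -1.1 -0.1] 0.0636
[0.0085, -0.0002, -0.0011, 0.0001, 0.0012, -0.0002]
```

View pics/m7.png

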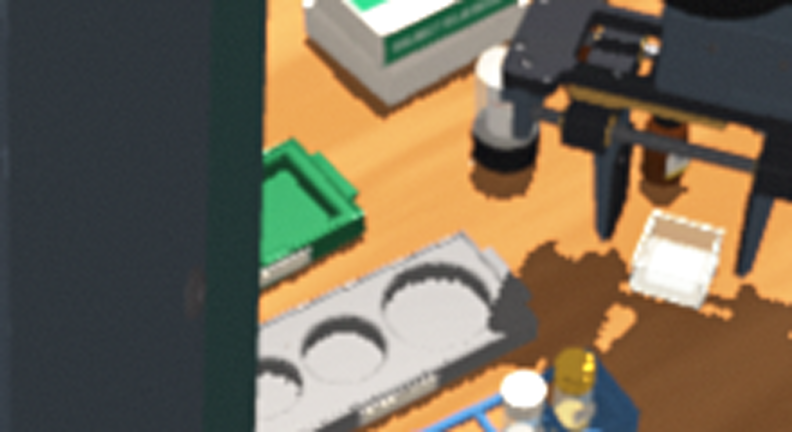

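Run:
```python
from h import *
c=np.array([.4427,-.4152]);d=np.array([.839,.545])
for z in (0.006,.02,.03,.04,.05): print(z,proj("scene",[[*(c+s*.037*d),z] for s in(1,-1)]).round(1).tolist())
```

```text
0.006 [[348.6, 218.9], [386.5, 228.9]]
0.02 [[349.1, 214.0], [387.4, 224.0]]
0.03 [[349.4, 210.5], [388.1, 220.5]]
0.04 [[349.8, 206.9], [388.8, 216.9]]
0.05 [[350.2, 203.2], [389.5, 213.2]]
```

>>> apply_moves:
  targets:
    - [[-0.002,0,0,0,0,0],[-0.002,0,0,0,0,0],[-0.002,0,0,0,0,0],[-0.002,0,0,0,0,0],[-0.002,0,0,0,0,0],[-0.002,0,0,0,0,0]]
  grip: -1
  newtons: 6

```text
clock: 15.25
tcp_pos: [0.4423, -0.4148, 0.0216]
eef_rot: [0.621, 0.337, 0.621, -0.337]
wrist_force: [-0.5, 1.0, 0.4]
width: 0.0189
```

Run:
```python
from h import *
st()
```

```text
15.25 [ 0.4423 -0.4148  0.0216] jaw 33.0 down 1.0 [-0.79  0.5   1.97 -0.    0.67 -1.37] [-0.5  1.   0.4] 0.0189
```

>>> apply_moves:
  targets:
    - [[0,0,0,0,0,0],[0,0,0,0,0,0],[0,0,0,0,0,0],[0,0,0,0,0,0],[0,0,0,0,0,0],[0,0,0,0,0,0],[0.003,0,0,0,0,0],[0.005,0,0,0,0,0],[0.007,0,0,0,0,0],[0.008,0,0,0,0,0],[0.008,0,0,0,0,0]]
  grip: 0.2

```text
clock: 16.35
tcp_pos: [0.4422, -0.4147, 0.0134]
eef_rot: [0.621, 0.337, 0.622, -0.337]
wrist_force: [0.0, 0.0, -0.1]
width: 0.0546
```

>>> apply_moves:
  targets:
    - [[0,0,0,0,0,0],[0,0,0,0,0,0],[0,0,0,0,0,0],[0,0,0,0,0,0],[0,0,0,0,0,0]]
  grip: -1
  newtons: 6

```text
clock: 16.85
tcp_pos: [0.4423, -0.4148, 0.0137]
eef_rot: [0.621, 0.337, 0.621, -0.337]
wrist_force: [0.1, 0.2, -0.1]
width: 0.018
```

Run:
```python
from h import *
a=capture("scene")[165:265,310:410];b=capture("top")[180:280,310:410]
cv2.imwrite("pics/m8.png",cv2.resize(np.hstack([a,b]),None,fx=4,fy=4,interpolation=cv2.INTER_CUBIC))
for z in (0,.014,.021,.03):print(z,proj("scene",[[.4423,-.4148,z]]).round(1),proj("top",[[.4423,-.4148,z]]).round(1))
```

```text
0 [[367.1 226.1]] [[350.6 228.3]]
0.014 [[367.8 221.3]] [[351.1 227.8]]
0.021 [[368.1 218.8]] [[351.4 227.5]]
0.03 [[368.6 215.6]] [[351.7 227.2]]
```

View pics/m8.png

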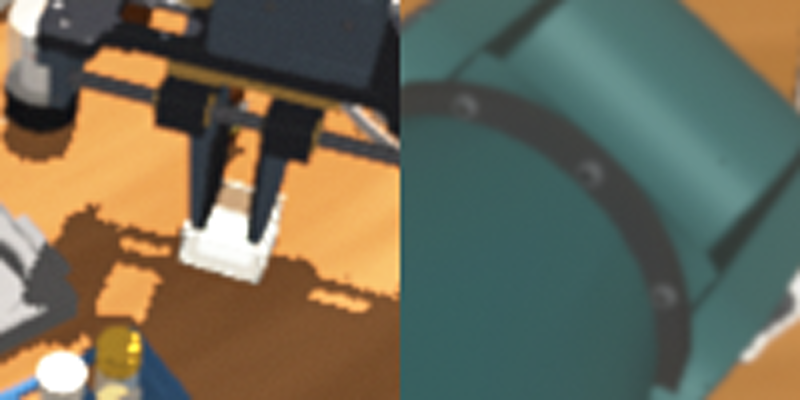

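>>> apply_moves:
  targets:
    - [[0,0,0,0,0,0],[0,0,0,0,0,0],[0,0,0,0,0,0]]

```text
clock: 17.25
tcp_pos: [0.4423, -0.4148, 0.0137]
eef_rot: [0.621, 0.337, 0.621, -0.337]
wrist_force: [0.6, -0.1, 0.4]
width: 0.0006
```

>>> apply_moves:
  targets:
    - [[-0.02,0,0,0,0,0],[-0.05,0,0,0,0,0],[-0.06,0.02,0,0,0,0],[-0.05,0.05,0,0,0,0],[-0.02,0.057,0,0,0,0],[-0.005,0.057,0,0,0,0],[-0.003,0.057,0,0,0,0],[-0.002,0.057,0,0,0,0],[-0.001,0.057,0,0,0,0],[0,0.057,0,0,0,0],[0.001,0.057,0,0,0,0],[0.001,0.057,0,0,0,0]]

```text
clock: 18.45
tcp_pos: [0.4901, -0.384, 0.0129]
eef_rot: [0.622, 0.337, 0.621, -0.337]
wrist_force: [0.3, 0.1, -0.3]
width: 0.0009
```

>>> apply_moves:
  targets:
    - [[0.001,0,0,0,0,0],[0.002,0,0,0,0,0],[0.003,0,0,0,0,0],[0.003,0,0,0,0,0]]

```text
clock: 18.85
tcp_pos: [0.49, -0.3837, 0.0095]
eef_rot: [0.621, 0.337, 0.622, -0.337]
wrist_force: [-0.7, 0.0, -0.4]
width: 0.0003
```

>>> apply_moves:
  targets:
    - [[0.001,0,0,0,0,0],[0.002,0,0,0,0,0],[0.003,0,0,0,0,0],[0.004,0,0,0,0,0],[0.004,0,0,0,0,0]]

```text
clock: 19.35
tcp_pos: [0.49, -0.3837, 0.0055]
eef_rot: [0.621, 0.337, 0.622, -0.337]
wrist_force: [-0.5, -0.6, -0.1]
width: 0.0005
```

>>> apply_moves:
  targets:
    - [[0.001,0,0,0,0,0],[0.002,0,0,0,0,0],[0.003,0,0,0,0,0],[0.003,0,0,0,0,0]]

```text
clock: 19.75
tcp_pos: [0.49, -0.3837, 0.0025]
eef_rot: [0.621, 0.337, 0.622, -0.337]
wrist_force: [0.0, -0.2, 1.2]
width: 0.0
```

>>> apply_moves:
  targets:
    - [[0.001,0,0,0,0,0],[0.002,0,0,0,0,0],[0.002,0,0,0,0,0]]

```text
clock: 20.05
tcp_pos: [0.49, -0.3837, 0.0005]
eef_rot: [0.621, 0.337, 0.621, -0.337]
wrist_force: [0.0, 0.3, 0.3]
width: 0.0006
```

>>> apply_moves:
  targets:
    - [[0.001,0,0,0,0,0],[0.002,0,0,0,0,0],[0.003,0,0,0,0,0],[0.003,0,0,0,0,0]]

```text
clock: 20.45
tcp_pos: [0.49, -0.3837, -0.0025]
eef_rot: [0.621, 0.337, 0.621, -0.337]
wrist_force: [0.1, 0.8, 0.3]
width: 0.0004
```

>>> apply_moves:
  targets:
    - [[0.001,0,0,0,0,0],[0.002,0,0,0,0,0],[0.002,0,0,0,0,0]]

```text
clock: 20.75
tcp_pos: [0.49, -0.3837, -0.0045]
eef_rot: [0.621, 0.337, 0.621, -0.337]
wrist_force: [-0.5, 0.8, 0.1]
width: 0.0007
```

>>> apply_moves:
  targets:
    - [[0.001,0,0,0,0,0],[0.002,0,0,0,0,0],[0.002,0,0,0,0,0]]

```text
clock: 21.05
tcp_pos: [0.49, -0.3837, -0.0065]
eef_rot: [0.621, 0.337, 0.622, -0.337]
wrist_force: [-0.4, -0.1, 0.1]
width: 0.0005
```

>>> apply_moves:
  targets:
    - [[0.001,0,0,0,0,0],[0.002,0,0,0,0,0],[0.002,0,0,0,0,0]]

```text
clock: 21.35
tcp_pos: [0.49, -0.3837, -0.0085]
eef_rot: [0.621, 0.337, 0.621, -0.337]
wrist_force: [0.2, -0.4, 0.4]
width: 0.0004
```

>>> apply_moves:
  targets:
    - [[0.001,0,0,0,0,0],[0.0015,0,0,0,0,0],[0.0015,0,0,0,0,0]]

```text
clock: 21.65
tcp_pos: [0.4901, -0.3838, -0.0095]
eef_rot: [0.621, 0.337, 0.621, -0.337]
wrist_force: [-2.5, 2.6, 7.4]
width: 0.0005
```

>>> apply_moves:
  targets:
    - [[0.001,0,0,0,0,0],[0.0015,0,0,0,0,0],[0.0015,0,0,0,0,0]]

```text
clock: 21.95
tcp_pos: [0.4901, -0.3838, -0.0096]
eef_rot: [0.621, 0.337, 0.622, -0.337]
wrist_force: [-10.5, 8.4, 34.1]
width: 0.0005
```

>>> apply_moves:
  targets:
    - [[-0.004,0,0,0,0,0],[-0.02,0,0,0,0,0],[-0.05,0,0,0,0,0],[-0.08,-0.005,0,0,0,0],[-0.08,-0.03,0,0,0,0],[-0.08,-0.057,0,0,0,0],[-0.08,-0.057,0,0,0,0]]
  grip: 0.4

```text
clock: 22.65
tcp_pos: [0.4406, -0.416, 0.0697]
eef_rot: [0.621, 0.338, 0.621, -0.338]
wrist_force: [0.8, 0.0, 0.6]
width: 0.0538
```

Run:
```python
from h import *
st()
a=capture("scene")[120:300,200:420]
cv2.imwrite("pics/m9.png",cv2.resize(a,None,fx=3.3,fy=3.3,interpolation=cv2.INTER_CUBIC))
```

```text
22.65 [ 0.4406 -0.416   0.0697] jaw 32.9 down 1.0 [-0.8   0.42  1.97 -0.    0.74 -1.37] [0.8 0.  0.6] 0.0538
```

View pics/m9.png

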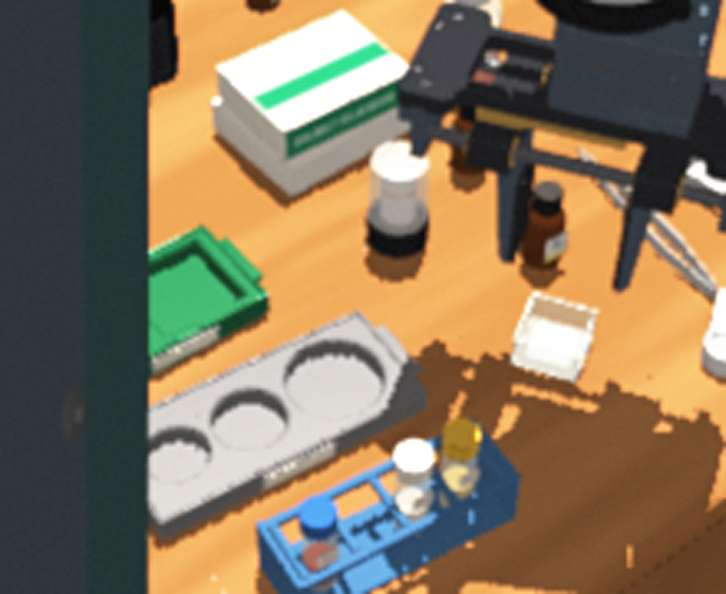

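>>> apply_moves:
  targets:
    - [[0.03,0,0,0,0,0],[0.05,0,0,0,0,0],[0.06,0,0,0,0,0],[0.064,0,0,0,0,0],[0.0645,0,0,0,0,0],[0.0645,0,0,0,0,0],[0.0645,0,0,0,0,0]]

```text
clock: 23.4
tcp_pos: [0.4427, -0.4152, 0.005]
eef_rot: [0.622, 0.337, 0.621, -0.337]
wrist_force: [0.3, -0.3, 0.4]
width: 0.0638
```

>>> apply_moves:
  targets:
    - [[0,0,0,0,0,0],[0,0,0,0,0,0],[0,0,0,0,0,0],[0,0,0,0,0,0],[0,0,0,0,0,0],[0,0,0,0,0,0]]
  grip: -1
  newtons: 6

```text
clock: 24.0
tcp_pos: [0.4423, -0.4149, 0.0042]
eef_rot: [0.621, 0.337, 0.621, -0.337]
wrist_force: [-0.7, 0.0, 2.5]
width: 0.039
```

Run:
```python
from h import *
st()
```

```text
24.0 [ 0.4423 -0.4149  0.0042] jaw 33.0 down 1.0 [-0.79  0.53  1.97 -0.    0.64 -1.37] [-0.7  0.   2.5] 0.039
```

>>> apply_moves:
  targets:
    - [[-0.005,0,0,0,0,0],[-0.015,0,0,0,0,0],[-0.03,0,0,0,0,0],[-0.055,0,0,0,0,0],[-0.08,0,0,0,0,0],[-0.095,0,0,0,0,0],[-0.1,0,0,0,0,0],[-0.1,0,0,0,0,0]]

```text
clock: 24.8
tcp_pos: [0.4424, -0.415, 0.1048]
eef_rot: [0.622, 0.337, 0.621, -0.338]
wrist_force: [-0.8, 0.7, 0.0]
width: 0.039
```

Run:
```python
from h import *
st();rel((.601,-.266,.104),-1)
```

```text
24.8 [ 0.4424 -0.415   0.1048] jaw 33.0 down 1.0 [-0.79  0.37  1.97 -0.    0.8  -1.37] [-0.8  0.7  0. ] 0.039
[0.0008, 0.2141, -0.0386, 0.5935, 0.001, -0.0005]
```

>>> apply_moves:
  targets:
    - [[0,0.01,-0.002,0.03,0,0],[0,0.03,-0.005,0.09,0,0],[0,0.06,-0.011,0.17,0,0],[0,0.095,-0.017,0.27,0,0],[0,0.13,-0.023,0.37,0,0],[0,0.165,-0.03,0.47,0,0],[0,0.195,-0.036,0.55,0,0],[0,0.21,-0.038,0.59,0,0],[0,0.214,-0.0386,0.593,0,0],[0,0.214,-0.0386,0.593,0,0],[0.02,0.214,-0.0386,0.593,0,0],[0.045,0.214,-0.0386,0.593,0,0],[0.065,0.214,-0.0386,0.593,0,0],[0.075,0.214,-0.0386,0.593,0,0],[0.075,0.214,-0.0386,0.593,0,0]]

```text
clock: 26.3
tcp_pos: [0.5993, -0.2661, 0.0277]
eef_rot: [-0.495, -0.504, -0.497, 0.505]
wrist_force: [0.2, 1.1, -0.1]
width: 0.0391
```

Run:
```python
from h import *
st();rel((.601,-.266,.0105),-1)
```

```text
26.3 [ 0.5993 -0.2661  0.0277] jaw -1.0 down 1.0 [-0.45  0.55  1.87 -0.    0.72 -0.44] [ 0.2  1.1 -0.1] 0.0391
[0.0172, 0.0018, -0.0001, 0.0003, -0.001, 0.0023]
```

>>> apply_moves:
  targets:
    - [[0.006,0,0,0,0,0],[0.011,0,0,0,0,0],[0.014,0,0,0,0,0],[0.016,0,0,0,0,0],[0.017,0,0,0,0,0],[0.0175,0,0,0,0,0],[0.0175,0,0,0,0,0]]

```text
clock: 27.0
tcp_pos: [0.6008, -0.2659, 0.0117]
eef_rot: [0.496, 0.504, 0.496, -0.504]
wrist_force: [0.5, -0.2, -0.1]
width: 0.0395
```

>>> apply_moves:
  targets:
    - [[0.0005,0,0,0,0,0],[0.001,0,0,0,0,0],[0.0015,0,0,0,0,0],[0.0015,0,0,0,0,0]]

```text
clock: 27.4
tcp_pos: [0.6008, -0.2659, 0.0103]
eef_rot: [0.496, 0.504, 0.496, -0.504]
wrist_force: [-0.5, 0.9, 0.8]
width: 0.039
```

>>> apply_moves:
  targets:
    - [[0.0005,0,0,0,0,0],[0.001,0,0,0,0,0],[0.001,0,0,0,0,0]]

```text
clock: 27.7
tcp_pos: [0.601, -0.266, 0.0095]
eef_rot: [0.496, 0.504, 0.496, -0.504]
wrist_force: [-0.8, -0.2, 4.7]
width: 0.039
```

>>> apply_moves:
  targets:
    - [[-0.0005,0,0,0,0,0],[-0.0005,0,0,0,0,0],[-0.0005,0,0,0,0,0],[-0.0005,0,0,0,0,0],[-0.01,0,0,0,0,0],[-0.04,0,0,0,0,0],[-0.08,0,0,0,0,0],[-0.11,0,0,0,0,0],[-0.11,0,0,0,0,0]]
  grip: 0.2

```text
clock: 28.6
tcp_pos: [0.6031, -0.267, 0.1243]
eef_rot: [0.498, 0.505, 0.493, -0.503]
wrist_force: [0.0, -0.2, -0.1]
width: 0.0549
```

Run:
```python
from h import *
st();rel((.3953,-.3022,.12),-5.5)
```

```text
28.6 [ 0.6031 -0.267   0.1243] jaw -1.0 down 1.0 [-0.45  0.41  1.86  0.    0.87 -0.44] [ 0.  -0.2 -0.1] 0.0549
[0.0031, -0.2072, 0.0387, 0.079, 0.0026, -0.0063]
```

>>> apply_moves:
  targets:
    - [[0,-0.045,0.008,0.02,0,0],[0,-0.09,0.017,0.04,0,0],[0,-0.135,0.026,0.06,0,0],[0,-0.175,0.034,0.079,0,0],[0,-0.198,0.039,0.079,0,0],[0,-0.205,0.04,0.079,0,0],[0,-0.205,0.04,0.079,0,0],[0.01,-0.205,0.04,0.079,0,0],[0.03,-0.205,0.04,0.079,0,0],[0.03,-0.205,0.04,0.079,0,0],[0.03,-0.205,0.04,0.079,0,0]]

```text
clock: 29.7
tcp_pos: [0.3955, -0.302, 0.0887]
eef_rot: [-0.475, -0.523, -0.476, 0.523]
wrist_force: [1.0, 0.1, -0.1]
width: 0.0546
```

Run:
```python
from h import *
st();rel((.3953,-.3022,.041),-5.5)
```

```text
29.7 [ 0.3955 -0.302   0.0887] jaw -5.5 down 1.0 [-0.7   0.25  2.18  0.    0.71 -0.6 ] [ 1.   0.1 -0.1] 0.0546
[0.0477, -0.0002, 0.0003, 0.0009, -0.0008, 0.0011]
```

>>> apply_moves:
  targets:
    - [[0.02,0,0,0,0,0],[0.035,0,0,0,0,0],[0.045,0,0,0,0,0],[0.0475,0,0,0,0,0],[0.0475,0,0,0,0,0],[0.0475,0,0,0,0,0]]

```text
clock: 30.3
tcp_pos: [0.3955, -0.3027, 0.0423]
eef_rot: [0.476, 0.523, 0.475, -0.523]
wrist_force: [0.5, -0.4, -0.3]
width: 0.0548
```

>>> apply_moves:
  targets:
    - [[0,0,0,0,0,0],[0,0,0,0,0,0],[0,0,0,0,0,0],[0,0,0,0,0,0],[0,0,0,0,0,0],[0,0,0,0,0,0],[0,0,0,0,0,0],[0,0,0,0,0,0]]
  grip: -1
  newtons: 10

```text
clock: 31.1
tcp_pos: [0.3951, -0.3024, 0.0417]
eef_rot: [-0.475, -0.523, -0.475, 0.523]
wrist_force: [-0.2, -1.0, 0.4]
width: 0.0185
```

>>> apply_moves:
  targets:
    - [[-0.005,0,0,0,0,0],[-0.015,0,0,0,0,0],[-0.03,0,0,0,0,0],[-0.05,0,0,0,0,0],[-0.07,0,0,0,0,0],[-0.085,0,0,0,0,0],[-0.09,0,0,0,0,0],[-0.09,0,0,0,0,0],[-0.09,0,0,0,0,0]]

```text
clock: 32.0
tcp_pos: [0.3948, -0.3022, 0.1313]
eef_rot: [-0.475, -0.523, -0.476, 0.523]
wrist_force: [0.6, 0.6, -0.4]
width: 0.0183
```

Run:
```python
from h import *
st();rel((.5012,-.1985,.13),-25)
```

```text
32.0 [ 0.3948 -0.3022  0.1313] jaw -5.5 down 1.0 [-0.7   0.17  2.17 -0.    0.8  -0.6 ] [ 0.6  0.6 -0.4] 0.0183
[0.0013, 0.096, -0.1134, 0.3404, -0.0002, 0.0004]
```

>>> apply_moves:
  targets:
    - [[0,0.007,-0.008,0,0,0],[0,0.02,-0.024,0,0,0],[0,0.04,-0.047,0,0,0],[0,0.06,-0.071,0,0,0],[0,0.078,-0.092,0,0,0],[0,0.09,-0.106,0,0,0],[0,0.096,-0.113,0,0,0],[0,0.096,-0.113,0,0,0],[0.02,0.096,-0.113,0,0,0],[0.045,0.096,-0.113,0,0,0],[0.06,0.096,-0.113,0,0,0],[0.065,0.096,-0.113,0,0,0],[0.065,0.096,-0.113,0,0,0],[0.065,0.096,-0.113,0,0,0]]

```text
clock: 33.4
tcp_pos: [0.5018, -0.1995, 0.0673]
eef_rot: [0.476, 0.524, 0.475, -0.523]
wrist_force: [-0.0, -0.4, 0.6]
width: 0.0182
```

Run:
```python
from h import *
st();rel((.5012,-.1985,.0445),-5.5)
```

```text
33.4 [ 0.5018 -0.1995  0.0673] jaw -5.5 down 1.0 [-0.42  0.34  2.11 -0.    0.69 -0.33] [-0.  -0.4  0.6] 0.0182
[0.0228, -0.0007, -0.0009, -0.0003, 0.0003, -0.0007]
```

>>> apply_moves:
  targets:
    - [[0.008,0,0,0,0,0],[0.015,0,0,0,0,0],[0.019,0,0,0,0,0],[0.021,0,0,0,0,0],[0.022,0,0,0,0,0],[0.0225,0,0,0,0,0],[0.0225,0,0,0,0,0]]

```text
clock: 34.1
tcp_pos: [0.5016, -0.1991, 0.0442]
eef_rot: [0.476, 0.523, 0.475, -0.523]
wrist_force: [0.1, -0.4, 0.5]
width: 0.0184
```

>>> apply_moves:
  targets:
    - [[0.0005,0,0,0,0,0],[0.001,0,0,0,0,0],[0.001,0,0,0,0,0]]

```text
clock: 34.4
tcp_pos: [0.5018, -0.1993, 0.0436]
eef_rot: [0.476, 0.523, 0.475, -0.523]
wrist_force: [-1.8, 1.0, 5.8]
width: 0.0183
```

>>> apply_moves:
  targets:
    - [[-0.0005,0,0,0,0,0],[-0.0005,0,0,0,0,0],[-0.0005,0,0,0,0,0],[-0.0005,0,0,0,0,0],[-0.0005,0,0,0,0,0],[-0.01,0,0,0,0,0],[-0.04,0,0,0,0,0],[-0.075,0,0,0,0,0],[-0.09,0,0,0,0,0],[-0.09,0,0,0,0,0]]
  grip: 0.2

```text
clock: 35.4
tcp_pos: [0.5027, -0.1997, 0.1356]
eef_rot: [0.477, 0.524, 0.474, -0.523]
wrist_force: [-0.2, 0.8, -0.0]
width: 0.0546
```

Run:
```python
from h import *
st();rel((.5037,-.4593,.133),-5.5)
```

```text
35.4 [ 0.5027 -0.1997  0.1356] jaw -5.5 down 1.0 [-0.42  0.23  2.09 -0.    0.82 -0.33] [-0.2  0.8 -0. ] 0.0546
[0.003, 0.0258, 0.2583, 0.0, 0.0013, -0.0039]
```

>>> apply_moves:
  targets:
    - [[0,0.005,0.045,0,0,0],[0,0.01,0.095,0,0,0],[0,0.015,0.145,0,0,0],[0,0.02,0.19,0,0,0],[0,0.024,0.23,0,0,0],[0,0.026,0.25,0,0,0],[0,0.027,0.2585,0,0,0],[0.01,0.027,0.2585,0,0,0],[0.04,0.027,0.2585,0,0,0],[0.05,0.027,0.2585,0,0,0],[0.05,0.027,0.2585,0,0,0],[0.05,0.027,0.2585,0,0,0]]
  grip: 0.4

```text
clock: 36.6
tcp_pos: [0.5039, -0.4584, 0.0835]
eef_rot: [0.476, 0.523, 0.476, -0.523]
wrist_force: [0.2, -0.9, 0.4]
width: 0.064
```

Run:
```python
from h import *
st();rel((.5037,-.4593,.013),-5.5)
```

```text
36.6 [ 0.5039 -0.4584  0.0835] jaw -5.5 down 1.0 [-0.77  0.5   1.81  0.    0.83 -0.68] [ 0.2 -0.9  0.4] 0.064
[0.0705, -0.0001, 0.001, 0.0008, -0.0001, 0.0001]
```

>>> apply_moves:
  targets:
    - [[0.03,0,0.001,0,0,0],[0.05,0,0.001,0,0,0],[0.063,0,0.001,0,0,0],[0.069,0,0.001,0,0,0],[0.0705,0,0.001,0,0,0],[0.0705,0,0.001,0,0,0],[0.0705,0,0.001,0,0,0]]

```text
clock: 37.3
tcp_pos: [0.5038, -0.4604, 0.0135]
eef_rot: [0.476, 0.523, 0.475, -0.523]
wrist_force: [0.0, -0.1, 0.1]
width: 0.0639
```

>>> apply_moves:
  targets:
    - [[0,0,0,0,0,0],[0,0,0,0,0,0],[0,0,0,0,0,0],[0,0,0,0,0,0],[0,0,0,0,0,0],[0,0,0,0,0,0],[0,0,0,0,0,0],[0,0,0,0,0,0]]
  grip: -1
  newtons: 14

```text
clock: 38.1
tcp_pos: [0.5035, -0.46, 0.0126]
eef_rot: [-0.475, -0.523, -0.475, 0.523]
wrist_force: [0.1, 0.1, 1.0]
width: 0.024
```

>>> apply_moves:
  targets:
    - [[-0.005,0,0,0,0,0],[-0.015,0,0,0,0,0],[-0.03,0,0,0,0,0],[-0.05,0,0,0,0,0],[-0.07,0,0,0,0,0],[-0.085,0,0,0,0,0],[-0.09,0,0,0,0,0],[-0.09,0,0,0,0,0],[-0.09,0,0,0,0,0]]

```text
clock: 39.0
tcp_pos: [0.5031, -0.4597, 0.1022]
eef_rot: [-0.475, -0.523, -0.476, 0.523]
wrist_force: [0.4, -0.2, 0.7]
width: 0.0241
```

Run:
```python
from h import *
st();rel((.4977,-.2423,.104),-5.5)
```

```text
39.0 [ 0.5031 -0.4597  0.1022] jaw -5.5 down 1.0 [-0.77  0.48  1.81 -0.    0.86 -0.68] [ 0.4 -0.2  0.7] 0.0241
[-0.0017, -0.0263, -0.2159, 0.0, -0.0004, 0.0005]
```

>>> apply_moves:
  targets:
    - [[0,-0.001,-0.01,0,0,0],[0,-0.004,-0.03,0,0,0],[0,-0.008,-0.06,0,0,0],[0,-0.012,-0.095,0,0,0],[0,-0.016,-0.13,0,0,0],[0,-0.02,-0.165,0,0,0],[0,-0.024,-0.195,0,0,0],[0,-0.026,-0.21,0,0,0],[0,-0.026,-0.216,0,0,0],[0,-0.026,-0.216,0,0,0],[0.02,-0.026,-0.216,0,0,0],[0.045,-0.026,-0.216,0,0,0],[0.055,-0.026,-0.216,0,0,0],[0.06,-0.026,-0.216,0,0,0],[0.06,-0.026,-0.216,0,0,0],[0.06,-0.026,-0.216,0,0,0]]

```text
clock: 40.6
tcp_pos: [0.4987, -0.243, 0.0433]
eef_rot: [0.476, 0.524, 0.475, -0.523]
wrist_force: [-0.4, 0.7, 0.1]
width: 0.0239
```

Run:
```python
from h import *
st();rel((.4977,-.2423,.0195),-5.5)
```

```text
40.6 [ 0.4987 -0.243   0.0433] jaw -5.5 down 1.0 [-0.5   0.4   2.08 -0.    0.66 -0.4 ] [-0.4  0.7  0.1] 0.0239
[0.0238, -0.0011, -0.0006, -0.0003, 0.0004, -0.0008]
```

>>> apply_moves:
  targets:
    - [[0.008,-0.001,0,0,0,0],[0.015,-0.001,0,0,0,0],[0.019,-0.001,0,0,0,0],[0.0215,-0.001,0,0,0,0],[0.023,-0.001,0,0,0,0],[0.0235,-0.001,0,0,0,0],[0.0235,-0.001,0,0,0,0]]

```text
clock: 41.3
tcp_pos: [0.4973, -0.2424, 0.0192]
eef_rot: [0.475, 0.523, 0.475, -0.523]
wrist_force: [-0.2, -0.8, -0.1]
width: 0.0243
```

>>> apply_moves:
  targets:
    - [[0.0005,0,0,0,0,0],[0.001,0,0,0,0,0],[0.001,0,0,0,0,0]]

```text
clock: 41.6
tcp_pos: [0.4975, -0.2426, 0.0185]
eef_rot: [0.476, 0.523, 0.475, -0.523]
wrist_force: [-1.3, -0.5, 4.8]
width: 0.0239
```

>>> apply_moves:
  targets:
    - [[-0.0005,0,0,0,0,0],[-0.0005,0,0,0,0,0],[-0.0005,0,0,0,0,0],[-0.0005,0,0,0,0,0],[-0.0005,0,0,0,0,0],[-0.01,0,0,0,0,0],[-0.04,0,0,0,0,0],[-0.08,0,0,0,0,0],[-0.11,0,0,0,0,0],[-0.11,0,0,0,0,0]]
  grip: 0.2

```text
clock: 42.6
tcp_pos: [0.4995, -0.2436, 0.1327]
eef_rot: [0.478, 0.524, 0.473, -0.523]
wrist_force: [-0.0, -0.2, -0.7]
width: 0.0546
```

Run:
```python
from h import *
st();rel((.5692,-.4014,.128),50)
```

```text
42.6 [ 0.4995 -0.2436  0.1327] jaw -5.5 down 1.0 [-0.5   0.25  2.06 -0.    0.82 -0.4 ] [-0.  -0.2 -0.7] 0.0546
[0.0056, 0.0845, 0.1504, -0.9686, 0.0053, -0.0043]
```

>>> apply_moves:
  targets:
    - [[0,0.02,0.035,-0.14,0,0],[0,0.04,0.07,-0.28,0,0],[0,0.06,0.11,-0.42,0,0],[0,0.08,0.14,-0.56,0,0],[0,0.087,0.151,-0.7,0,0],[0,0.087,0.151,-0.84,0,0],[0,0.087,0.151,-0.968,0,0],[0,0.087,0.151,-0.968,0,0],[0.02,0.087,0.151,-0.968,0,0],[0.035,0.087,0.151,-0.968,0,0],[0.035,0.087,0.151,-0.968,0,0],[0.035,0.087,0.151,-0.968,0,0]]
  grip: 0.5

```text
clock: 43.8
tcp_pos: [0.5692, -0.4008, 0.0928]
eef_rot: [0.664, 0.243, 0.665, -0.242]
wrist_force: [0.7, -0.1, -0.1]
width: 0.0686
```

Run:
```python
from h import *
st();rel((.5692,-.4014,.018),50)
```

```text
43.8 [ 0.5692 -0.4008  0.0928] jaw 49.9 down 1.0 [-0.65  0.51  1.78 -0.    0.86 -1.52] [ 0.7 -0.1 -0.1] 0.0686
[0.0748, -0.0004, 0.0004, -0.0019, -0.001, 0.0001]
```

>>> apply_moves:
  targets:
    - [[0.03,0,0,0,0,0],[0.055,0,0,0,0,0],[0.068,0,0,0,0,0],[0.073,0,0,0,0,0],[0.0745,0,0,0,0,0],[0.0745,0,0,0,0,0],[0.0745,0,0,0,0,0]]

```text
clock: 44.5
tcp_pos: [0.57, -0.4015, 0.0198]
eef_rot: [0.665, 0.242, 0.664, -0.242]
wrist_force: [-0.8, 0.0, -0.6]
width: 0.0681
```

>>> apply_moves:
  targets:
    - [[0,0,0,0,0,0],[0,0,0,0,0,0],[0,0,0,0,0,0],[0,0,0,0,0,0],[0,0,0,0,0,0],[0,0,0,0,0,0],[0,0,0,0,0,0]]
  grip: -1
  newtons: 20

```text
clock: 45.2
tcp_pos: [0.5695, -0.4011, 0.0187]
eef_rot: [0.664, 0.242, 0.664, -0.242]
wrist_force: [-0.0, -0.7, 1.3]
width: 0.0352
```

>>> apply_moves:
  targets:
    - [[-0.005,0,0,0,0,0],[-0.015,0,0,0,0,0],[-0.03,0,0,0,0,0],[-0.05,0,0,0,0,0],[-0.07,0,0,0,0,0],[-0.085,0,0,0,0,0],[-0.09,0,0,0,0,0],[-0.09,0,0,0,0,0],[-0.09,0,0,0,0,0]]

```text
clock: 46.1
tcp_pos: [0.5691, -0.4008, 0.1081]
eef_rot: [0.664, 0.242, 0.665, -0.242]
wrist_force: [-0.0, 0.7, -1.9]
width: 0.0353
```

Run:
```python
from h import *
st();rel((.4932,-.2962,.109),-5.5)
```

```text
46.1 [ 0.5691 -0.4008  0.1081] jaw 50.0 down 1.0 [-0.65  0.49  1.78  0.    0.88 -1.52] [-0.   0.7 -1.9] 0.0353
[-0.0008, 0.0313, -0.1254, 0.968, -0.0007, 0.0004]
```

>>> apply_moves:
  targets:
    - [[0,0.002,-0.008,0.06,0,0],[0,0.006,-0.023,0.17,0,0],[0,0.011,-0.043,0.3,0,0],[0,0.016,-0.063,0.43,0,0],[0,0.021,-0.083,0.56,0,0],[0,0.026,-0.103,0.69,0,0],[0,0.029,-0.117,0.81,0,0],[0,0.031,-0.125,0.91,0,0],[0,0.031,-0.1255,0.968,0,0],[0,0.031,-0.1255,0.968,0,0],[0.02,0.031,-0.1255,0.968,0,0],[0.04,0.031,-0.1255,0.968,0,0],[0.055,0.031,-0.1255,0.968,0,0],[0.06,0.031,-0.1255,0.968,0,0],[0.06,0.031,-0.1255,0.968,0,0],[0.06,0.031,-0.1255,0.968,0,0]]

```text
clock: 47.7
tcp_pos: [0.4936, -0.2968, 0.0491]
eef_rot: [0.476, 0.523, 0.475, -0.523]
wrist_force: [-0.0, 0.7, -0.9]
width: 0.0349
```

Run:
```python
from h import *
st();rel((.4932,-.2962,.0255),-5.5)
```

```text
47.7 [ 0.4936 -0.2968  0.0491] jaw -5.5 down 1.0 [-0.58  0.42  2.04 -0.    0.69 -0.49] [-0.   0.7 -0.9] 0.0349
[0.0236, -0.0005, -0.0006, 0.0004, 0.0002, -0.0004]
```

>>> apply_moves:
  targets:
    - [[0.008,0,0,0,0,0],[0.015,0,0,0,0,0],[0.019,0,0,0,0,0],[0.0215,0,0,0,0,0],[0.023,0,0,0,0,0],[0.0235,0,0,0,0,0],[0.0235,0,0,0,0,0]]

```text
clock: 48.4
tcp_pos: [0.4933, -0.2966, 0.0252]
eef_rot: [0.475, 0.523, 0.475, -0.523]
wrist_force: [-0.3, 0.6, -1.3]
width: 0.0353
```

>>> apply_moves:
  targets:
    - [[0.0005,0,0,0,0,0],[0.001,0,0,0,0,0],[0.001,0,0,0,0,0]]

```text
clock: 48.7
tcp_pos: [0.4934, -0.2967, 0.0246]
eef_rot: [0.476, 0.523, 0.475, -0.523]
wrist_force: [-2.5, 0.8, 7.0]
width: 0.0354
```

Contact at the expected height. Release, rise and move clear for a check.

>>> apply_moves:
  targets:
    - [[-0.0005,0,0,0,0,0],[-0.0005,0,0,0,0,0],[-0.0005,0,0,0,0,0],[-0.0005,0,0,0,0,0],[-0.0005,0,0,0,0,0],[-0.01,0,0,0,0,0],[-0.04,0,0,0,0,0],[-0.08,0,0,0,0,0],[-0.12,0,0,0,0,0],[-0.14,0,0.04,0,0,0],[-0.16,0,0.09,0,0,0],[-0.16,0,0.14,0,0,0],[-0.16,0,0.19,0,0,0],[-0.16,0,0.22,0,0,0],[-0.16,0,0.22,0,0,0],[-0.16,0,0.22,0,0,0],[-0.16,0,0.22,0,0,0]]
  grip: 0.3

```text
clock: 50.4
tcp_pos: [0.4722, -0.5146, 0.1843]
eef_rot: [0.475, 0.523, 0.476, -0.523]
wrist_force: [1.1, 0.9, -0.5]
width: 0.0594
```

Run:
```python
from h import *
st()
a=capture("scene")[150:310,190:340];b=capture("top")[110:280,190:350]
a=cv2.resize(a,(400,427),interpolation=cv2.INTER_CUBIC);b=cv2.resize(b,(400,427),interpolation=cv2.INTER_CUBIC)
cv2.imwrite("pics/m10.png",np.hstack([a,b]))
```

```text
50.4 [ 0.4722 -0.5146  0.1843] jaw -5.5 down 1.0 [-0.86  0.4   1.75  0.    1.   -0.77] [ 1.1  0.9 -0.5] 0.0594
```

View pics/m10.png

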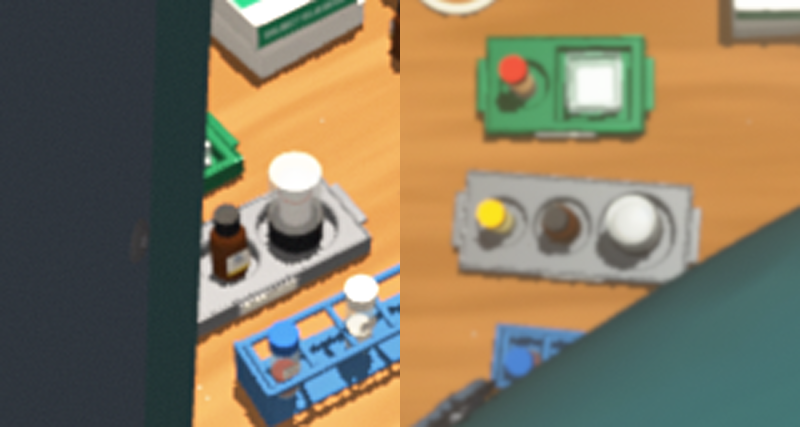

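Run:
```python
from h import *
def c(p): u=proj("top",[p])[0]; return ((u[0]-190+.5)*2.5+400).round(1),((u[1]-110+.5)*2.512).round(1)
for n,x,y,h in [("red",.6024,-.2157,.064),("yellow",.5018,-.1992,.064),("oil",.4975,-.2425,.062),("obj",.4934,-.2967,.072),("box",.601,-.266,.027)]:
    print(n,c((x,y,h)),c((x,y,.006)))
```

```text
red (np.float64(514.0), np.float64(68.4)) (np.float64(527.3), np.float64(87.8))
yellow (np.float64(491.0), np.float64(213.5)) (np.float64(505.9), np.float64(223.8))
oil (np.float64(554.6), np.float64(218.4)) (np.float64(565.1), np.float64(228.1))
obj (np.float64(632.7), np.float64(220.5)) (np.float64(639.3), np.float64(231.8))
box (np.float64(592.1), np.float64(81.1)) (np.float64(595.1), np.float64(87.8))
```

Run:
```python
from h import *
print(job_done()); st()
```

```text
the job is handed in; nothing more can be done
None
the job is handed in; nothing more can be done
```

Both kits are made up and the job was handed in at about 50 s on the clock. The red vial and the cover-glass box are in the green tray. The yellow vial, the oil bottle nearest the base and the objective are in the grey tray.

**Last checks:**
- **Seating:** each item met its recess floor at the expected height, with a 5–7 N contact, before I released it.
- **Position:** in the last top picture, the caps of the red and yellow vials, the oil bottle and the objective sit within about 1 px of where they should if upright in their recesses. The cover-glass box looked right in its square recess, but I did not measure it to the pixel.
- **Rack:** the white and blue vials are standing in the rack in the last scene picture.
- **Arm:** at hand-in it was raised clear and touching nothing.

**What disagreed:** the fingertips turned out about 23 mm higher, relative to the reported tool point, than the interface text says. Because of this the first grip on the red vial and two on the cover-glass box closed on nothing; later pictures showed neither had moved. I found the offset by touching the closed fingertips to bare desk, pressing with up to 34 N. The gripper's body was close to the objective then, but a picture afterwards showed the objective had not moved.

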